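Turn a row of dismantled parts round for refitting

ROBOT

A 7-joint arm with a two-finger parallel gripper is mounted at the origin on the work surface. World frame = base frame: x ahead of the robot, y to its left, z up, the work surface at z = 0. Lengths are in m, angles in degrees, forces in N, time in s.
With the tool pointing down it reaches from about 0.35 to 0.775 m from the base axis. Payload 3.1 kg.
Tool frame: the origin (TCP) lies on the centre line of the jaws, within the pads' length; the fingertips stand 17 mm ahead of it and the grasp point (between the pads) lies 2 mm behind it (robot.tip_reach is the distance from the TCP to the fingertips, in m); z points along the fingers, y is the direction in which the jaws open and shut (so a half turn about z gives the same grasp; the last joint's range is limited). The gripper opens to 85 mm and grips with 20 to 120 N. Pads are 22 mm wide; open, the fingers measure 114 mm over their backs; the gripper's body (76 mm by 85 mm) begins 54 mm behind the grasp point. The pads swing forward as they close: fully open they stand 13 mm farther back than shut.
Start: joints at [-78.822, 17.813, 0.802, 86.603, -0.252, 75.585, -1.558], TCP at [0.129, 0.535, 0.223] pointing down, gripper open.
Joint ranges: [-154.91, 154.91], [-16.99, 109.72], [-72.82, 74.43], [7.12, 147.25], [-82.49, 262.49], [11.32, 116.49], [-174.64, 174.64]. Speed limits (degrees/s): [159.86, 159.86, 180, 180, 180, 180, 180].

INTERFACE

Orientations are given as [roll, pitch, yaw] about the fixed x, y, z axes, in that order (R = Rz(yaw) Ry(pitch) Rx(roll)).
In Python, from station import robot, fingers, vision, workorder, recognise gives the robot as it stands. Calls block until the motion is done:
- robot.move_to(position, orientation): joint-space move of the TCP to a pose.
- robot.line_to(position, orientation=None, velocity=0.15, f_stop=None): straight line of the TCP; orientation=None keeps the orientation; velocity is the mean speed in m/s. With f_stop (N) it stops when the force on the tool has changed by that much, and returns True; else False.
- robot.move_j(angles): joint-space move.
- fingers.gripper_to(opening, force=None): opening from 0.0 (shut) to 1.0 (fully open); force is the grip in N (None keeps the last); returns when the fingers have stopped.
- robot.pause(seconds).
- robot.inverse_kinematics(position, orientation): joint angles nearest the present ones, or None.
- vision.grab_frame(name): name is "scene" or "top"; returns the picture (384x512x3 uint8, red, green, blue); there is no depth.
- vision.calibration(name): a dict with "mtx" (3x3 intrinsics, pixels), "extrinsics" (4x4, takes a point from world to camera coordinates). Camera axes: x right, y up, looking along -z (the intrinsics and any distortion apply to the point x, -y, -z); pixel columns grow to the right and rows downward; lengths in m; the calibration is good to about 2 mm. A picture is of the moment at which its call begins. calibration takes no time and is no camera call.
A pose or a line that the arm cannot do raises robot.PlanningError and nothing moves.
- workorder.close_job(): hands the job in, once; it reports no verdict.
Trained networks look in the newest picture that a camera, given by its name, has taken for a name from the list of things; names that differ only in an ending like _2 or _b are one class to them, and where a whole thing is asked for, a point or a joint stands for the part that bears it (a point fixed in the world has none). Each returns a list of dicts, best first, with "p" (0 to 1); they miss things now and then, are a little off and sometimes report something else, mostly with a low value. They report only what shows in the picture. A call takes as long as a camera call. They do not tell look-alikes from the thing itself.
- recognise(label, camera): "rect" ([centre column, centre row, width, height] in pixels, round what is visible of it).
Readings, each from a call of its own:
- robot.current_time_s(): time.
- robot.current_joint_positions(): joint angles.
- robot.current_dq(): joint speeds.
- robot.current_joint_torque(): joint torques, N m.
- robot.current_tool_pos(): TCP position.
- robot.current_eef_rot(): TCP orientation.
- robot.current_contact_force(): force on the tool from outside, world axes, zero at the start.
- robot.current_torque(): the same for the moment, N m.
- robot.current_finger_gap(): opening from 0.0 (shut) to 1.0 (fully open).
Only numpy, scipy, OpenCV 4.12 (cv2) and the standard library are available. Lean on these libraries where they do the work, as an engineer would, in place of code of your own. Each camera call takes 0.05 s, during which the arm holds its last target.

TASK

The four metal parts of the trailer coupling stand in a row in the dark grey dishes of the black strip in the order they came off; move them to the wooden tray in the reverse order, ready for refitting: the leftmost part goes to the rightmost pocket, the second from the left to the second pocket from the right, and so on, left and right as seen from the robot. Stand each part flat in the middle of its pocket, the same way up as it stands now, and let go of it.

Things in the scene. Friction and masses are not known exactly. Their poses are not given: they have to be found in the camera images.
- cap: loose aluminium terminal cap, round, standing dome up: bottom flange 38 mm diameter and 6 mm high, above it a 28 mm diameter body, narrowing from height 26 mm to a 20 mm top at 32 mm. Grip the 28 mm body. About 50 g. Origin at the centre of its underside, z up.
- nut: loose large steel hexagon nut lying flat, 36 mm across flats, 41.6 mm across corners, 24 mm high, with a hole through it. About 130 g. Origin at the centre of its underside, z up; its x axis is square to one pair of flats, the other pairs are at 60 and 120 degrees from it.
- sleeve: loose plain steel tube standing on end, 28 mm outer diameter, 20 mm bore, 44 mm high. About 120 g. Origin at the centre of its underside, z up.
- bolt: loose steel bolt standing on its head: hexagonal head 30 mm across flats and 12 mm high at the bottom, round threaded 16 mm diameter shank pointing up to 58 mm total height. About 140 g. Origin at the centre of the head's underside, z up.
- seat_cap: one of the four identical dark grey plastic dishes fixed on the black strip, the one in which the cap stands at the start (it stays where it is when the cap is gone, so it tells where the cap came from). Square, 62 mm outside, 56 mm inside, inner floor 3 mm above its underside, rim top 6 mm. Origin at the centre of its underside, axes as those of the strip.
- seat_nut: one of the four identical dark grey plastic dishes fixed on the black strip, the one in which the nut stands at the start (it stays where it is when the nut is gone, so it tells where the nut came from). Square, 62 mm outside, 56 mm inside, inner floor 3 mm above its underside, rim top 6 mm. Origin at the centre of its underside, axes as those of the strip.
- seat_sleeve: one of the four identical dark grey plastic dishes fixed on the black strip, the one in which the sleeve stands at the start (it stays where it is when the sleeve is gone, so it tells where the sleeve came from). Square, 62 mm outside, 56 mm inside, inner floor 3 mm above its underside, rim top 6 mm. Origin at the centre of its underside, axes as those of the strip.
- seat_bolt: one of the four identical dark grey plastic dishes fixed on the black strip, the one in which the bolt stands at the start (it stays where it is when the bolt is gone, so it tells where the bolt came from). Square, 62 mm outside, 56 mm inside, inner floor 3 mm above its underside, rim top 6 mm. Origin at the centre of its underside, axes as those of the strip.
- strip: the rack the parts start on: fixed flat black rubber strip 72 x 264 x 4 mm bearing the four dark grey dishes in a row along its y axis, dish centres at y = +96, +32, -32 and -96 mm, x = 0; dish floors 7 mm and dish rims 10 mm above the strip's underside. Origin at the centre of its underside; its +y end is the left end seen from the robot (yaw within 0.2 rad). It may lie nearer to the robot than the tray or beyond it. Any part may stand in any dish.
- tray: the rack the parts go to: fixed plywood tray 72 x 264 mm, empty at the start, with four square pockets in a row along its y axis, 56 x 56 mm inside, centres at y = +96, +32, -32 and -96 mm, x = 0; pocket floors 6 mm above its underside, rims and 8 mm wide dividers up to 10 mm. Origin at the centre of its underside; its +y end is the left end seen from the robot (yaw within 0.2 rad).
Mind the look-alikes: they are no part of the job. Leave any turquoise look-alike of the seat_bolt alone.

How it is judged:
By the outcome, as a careful person would: the job done as asked, in the order asked, and still so for the second after the job is handed in, with the robot touching nothing.
It also fails if it takes over 96 s, if anything falls off the work surface, if the arm or the gripper's body presses on something with over 40 N, if the wrist force passes 120 N, or if a joint passes its speed limit or range.

## Working session

There is one attempt and no reset: what is moved stays moved. The work goes in short steps, each a Python script; the robot and the scene stay as the last script left them, time stands still between calls to the robot, and variables do not carry over. Pictures are saved under pics/ and viewed, and the job is handed in when it is done.

```bash
mkdir -p pics; ls
python3 - <<'E'
from station import robot, fingers, vision, workorder, recognise
import cv2,numpy as np
np.set_printoptions(precision=4,suppress=True)
for n in ("scene","top"):
    im=vision.grab_frame(n); cv2.imwrite(f"pics/{n}0.png",im[:,:,::-1]); 
    c=vision.calibration(n); print(n,c)
    for l in ("cap","nut","sleeve","bolt","strip","tray","seat_bolt"):
        print(l,[(np.round(d["rect"],1).tolist(),round(d["p"],2)) for d in recognise(l,n)])
print(robot.current_time_s(), robot.current_eef_rot())
E
```

```text
pics
scene {'mtx': array([[426.132 ,   0.    , 258.7146],
       [  0.    , 426.132 , 193.5962],
       [  0.    ,   0.    ,   1.    ]]), 'extrinsics': array([[-0.6726,  0.7399, -0.0079,  0.3918],
       [-0.5566, -0.4988,  0.6644,  0.3078],
       [ 0.4877,  0.4513,  0.7474, -1.1313],
       [ 0.    ,  0.    ,  0.    ,  1.    ]])}
cap [([263.1, 244.1, 21.9, 24.1], 0.54)]
nut [([214.7, 204.2, 20.4, 22.9], 0.86)]
sleeve [([197.9, 184.1, 20.2, 23.5], 0.88)]
bolt [([237.7, 216.6, 21.6, 31.6], 0.87)]
strip [([231.2, 231.4, 118.3, 81.5], 0.76)]
tray [([311.9, 193.4, 128.5, 82.1], 0.73)]
seat_bolt [([237.8, 225.7, 45.1, 33.6], 0.87), ([307.7, 311.6, 55.6, 48.4], 0.82)]
top {'mtx': array([[459.4859,   0.    , 255.6129],
       [  0.    , 459.4859, 188.9112],
       [  0.    ,   0.    ,   1.    ]]), 'extrinsics': array([[-0.0136, -0.9999,  0.0008,  0.0326],
       [ 0.997 , -0.0135,  0.076 , -0.5854],
       [-0.076 ,  0.0018,  0.9971, -0.8483],
       [ 0.    ,  0.    ,  0.    ,  1.    ]])}
cap [([227.9, 153.3, 24.7, 22.2], 0.78), ([262.6, 150.5, 32.3, 32.4], 0.64)]
nut [([295.0, 154.1, 20.6, 17.1], 0.63)]
sleeve []
bolt [([262.4, 151.1, 18.8, 17.8], 0.79)]
strip [([278.4, 155.5, 134.7, 45.0], 0.8)]
tray [([241.9, 238.5, 137.9, 42.0], 0.56)]
seat_bolt [([159.0, 132.8, 40.0, 38.5], 0.83), ([261.1, 150.5, 33.3, 32.8], 0.7)]
0.8 [179.9952   0.0012 166.4385]
```

Run:
```python
import cv2
a=cv2.imread("pics/top0.png");b=cv2.imread("pics/scene0.png")
cv2.imwrite("pics/top0b.png",cv2.resize(a,(768,576),interpolation=cv2.INTER_CUBIC))
cv2.imwrite("pics/scene0b.png",cv2.resize(b,(768,576),interpolation=cv2.INTER_CUBIC))
cv2.imwrite("pics/crop0.png",cv2.resize(a[105:275,135:360],None,fx=3.5,fy=3.5,interpolation=cv2.INTER_CUBIC)[:600,:800])
```

```text
(no output)
```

View pics/scene0b.png

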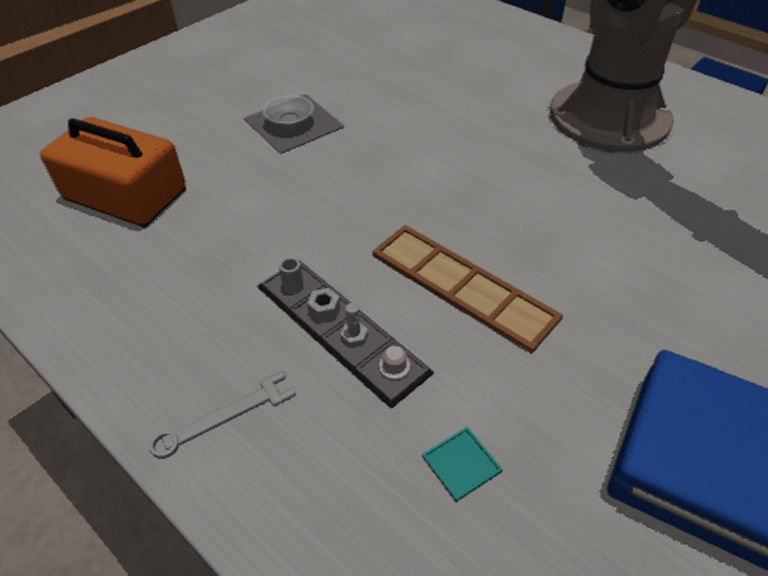

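View pics/top0b.png

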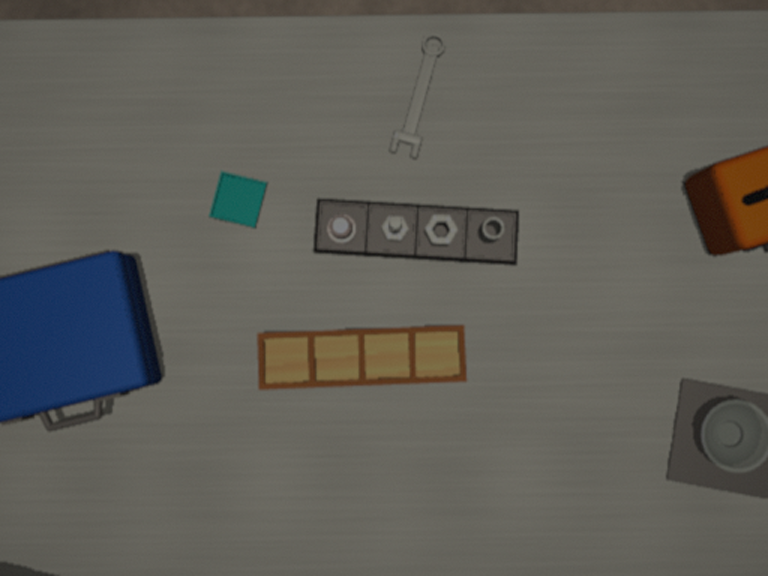

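View pics/crop0.png

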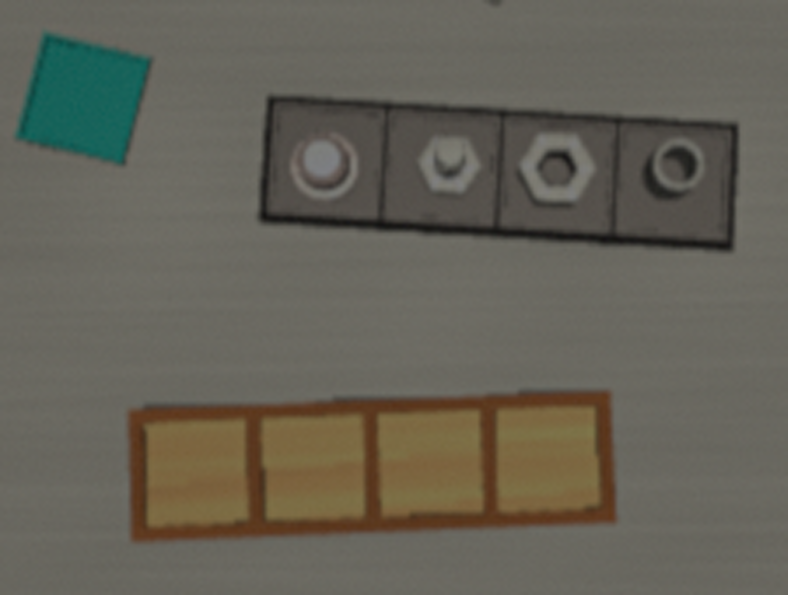

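```bash
cat > geo.py <<'E'
import numpy as np,cv2,json
from station import vision
def ray(n,u,v,z):
    c=vision.calibration(n);K=c["mtx"];E=c["extrinsics"];R=E[:3,:3];t=E[:3,3]
    d=np.array([(u-K[0,2])/K[0,0],-(v-K[1,2])/K[1,1],-1.])
    o=-R.T@t;d=R.T@d
    return o+d*(z-o[2])/d[2]
def proj(n,P):
    c=vision.calibration(n);K=c["mtx"];E=c["extrinsics"]
    P=np.atleast_2d(P)@E[:3,:3].T+E[:3,3]
    return np.c_[K[0,0]*P[:,0]/-P[:,2]+K[0,2],K[1,1]*-P[:,1]/-P[:,2]+K[1,2]]
E
python3 - <<'E'
from geo import *
np.set_printoptions(precision=4,suppress=True)
f=lambda x,y,z: ray("top",x/3.5-.36+135,y/3.5-.36+105,z)
for k,a in dict(capfl=(324,165,.013),capdome=(322,158,.039),bolthd=(449,165,.019),boltsh=(452,148,.065),nut=(557,168,.031),sleeve=(678,166,.051)).items(): print(k,f(*a))
for n in ("top","scene"):
    im=cv2.imread(f"pics/{n}0.png");h=cv2.cvtColor(im,cv2.COLOR_BGR2HSV)
    m=((h[...,0]>5)&(h[...,0]<25)&(h[...,1]>90)).astype(np.uint8)
    roi=np.zeros_like(m)
    if n=="top": roi[205:270,160:325]=1
    else: roi[140:240,240:385]=1
    m*=roi
    cs=max(cv2.findContours(m,0,1)[0],key=cv2.contourArea)
    pts=np.array([ray(n,*p,.010)[:2] for p in cs.reshape(-1,2)])
    r=cv2.minAreaRect((pts*1000).astype(np.float32));print(n,"tray",r)
    g=im.max(2); print(n,"gray at strip border",g[180,200] if n=="top" else g[300,200])
im=cv2.imread("pics/top0.png")
print(im[150,200:222].max(1), im[125:180,222].max(1))
E
```

```text
capfl [0.659  0.0784 0.013 ]
capdome [0.6587 0.0779 0.039 ]
bolthd [0.6571 0.0097 0.019 ]
boltsh [0.6587 0.0089 0.065 ]
nut [ 0.6528 -0.0483  0.031 ]
sleeve [ 0.6499 -0.1103  0.051 ]
top tray ((494.2581481933594, 54.24608612060547), (71.90011596679688, 262.87591552734375), 1.449607491493225)
top gray at strip border 105
scene tray ((496.4171142578125, 55.548301696777344), (78.11639404296875, 265.4674377441406), 1.4624192714691162)
scene gray at strip border 134
[109 107 108 108 106 107 107 107 111 101  59  37  67  75  80  83  82  86
 104 106  94 100] [104 104 104 102 102 105 102  82  50  54  66  76  81  81  83  80  82  81
  84  86  91  98 106 116 118 120 119 117 108  96  89  85  99 117 120 101
  85  83  85  84  83  63  32  35  70  98 107 110 109 105 106 107 108 107
 106]
```

```bash
cat > ov.py <<'E'
from geo import *
def circ(x,y,z,r,n=48):
    t=np.linspace(0,2*np.pi,n+1);return np.c_[x+r*np.cos(t),y+r*np.sin(t),0*t+z]
def hexa(x,y,z,af,yaw): 
    t=np.radians(yaw+30+60*np.arange(7));r=af/np.sqrt(3);return np.c_[x+r*np.cos(t),y+r*np.sin(t),0*t+z]
def rect(x,y,z,w,l,yaw,oy=0):
    a=np.array([[-w/2,-l/2],[w/2,-l/2],[w/2,l/2],[-w/2,l/2],[-w/2,-l/2]])+[0,oy];c,s=np.cos(np.radians(yaw)),np.sin(np.radians(yaw))
    a=a@np.array([[c,s],[-s,c]])+[x,y];return np.c_[a,np.full(5,z)]
E
cat > draw.py <<'E'
from ov import *
tray=(.4945,.0545,1.45); strip=(.654,-.0165,-3.0)
L=[]
L.append(rect(tray[0],tray[1],.01,.072,.264,tray[2]))
for o in (-.096,-.032,.032,.096):
    L.append(rect(tray[0],tray[1],.006,.056,.056,tray[2],o)); L.append(rect(strip[0],strip[1],.01,.062,.062,strip[2],o))
L.append(rect(strip[0],strip[1],.004,.072,.264,strip[2]))
c=(.659,.078);b=(.658,.0093);n=(.6528,-.0483);s=(.65,-.1103);ny=0
L+= [circ(*c,.013,.019),circ(*c,.039,.010),hexa(*b,.019,.030,30),circ(*b,.065,.008),hexa(*n,.031,.036,ny),circ(*s,.051,.014),circ(*s,.007,.014)]
for cam,(x0,y0,x1,y1),k in (("top",(135,105,360,275),3.5),("scene",(160,140,400,290),3.3)):
    im=cv2.imread(f"pics/{cam}0.png")[y0:y1,x0:x1]
    im=cv2.resize(im,None,fx=k,fy=k,interpolation=cv2.INTER_CUBIC)
    im=cv2.convertScaleAbs(im,alpha=1.5)
    for p in L:
        q=(proj(cam,p)+.5-[x0,y0])*k
        cv2.polylines(im,[np.round(q).astype(int)],False,(0,255,0),1,cv2.LINE_AA)
    cv2.imwrite(f"pics/ov_{cam}.png",im)
E
python3 draw.py
```

```text
(no output)
```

View pics/ov_top.png

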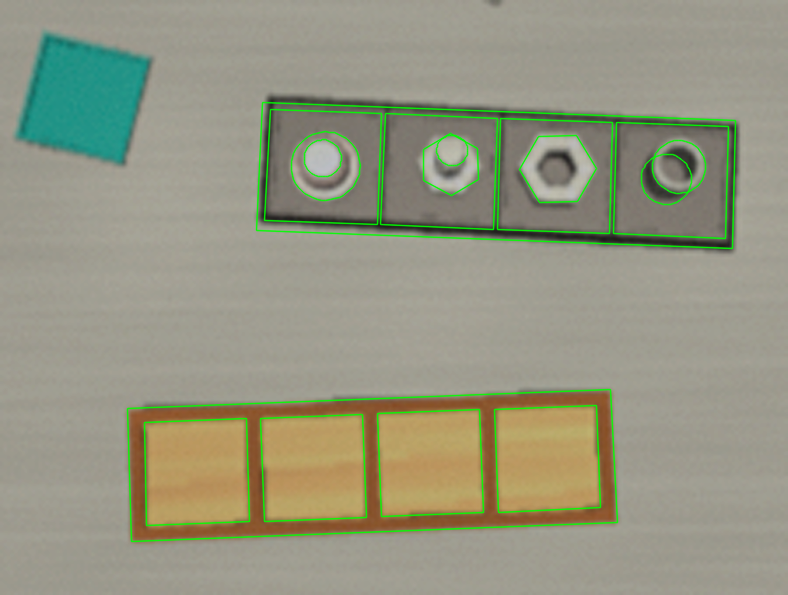

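View pics/ov_scene.png

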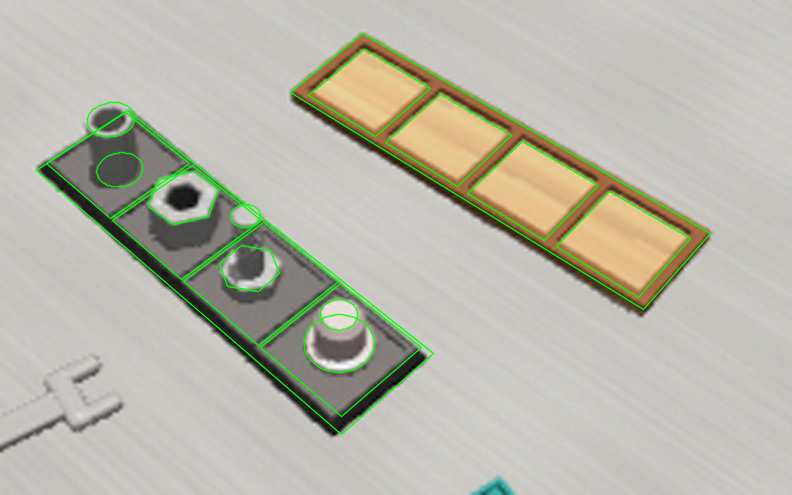

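```bash
cat > act.py <<'E'
from geo import *
from station import robot, fingers, vision, workorder, recognise
PK=dict(cap=(.659,.0783,.0315),bolt=(.658,.0093,.043),nut=(.6528,-.0483,.0295),sleeve=(.650,-.1103,.041))
def pocket(o,t=(.4945,.0545,1.45)):
    a=np.radians(t[2]);return (t[0]-o*np.sin(a),t[1]+o*np.cos(a))
DST=dict(sleeve=pocket(.096),nut=pocket(.032),bolt=pocket(-.032),cap=pocket(-.096))
H=.14
def go(name,yaw):
    o=[180,0,yaw];x,y,z=PK[name];X,Y=DST[name]
    robot.move_to([x,y,H],o)
    fingers.gripper_to(.75 if name=="nut" else .65,60)
    print("down",robot.line_to([x,y,z],velocity=.2,f_stop=15))
    fingers.gripper_to(0,60)
    print(name,"gap mm",robot.current_finger_gap()*85,robot.current_tool_pos())
    robot.line_to([x,y,H],velocity=.2)
    print("gap lifted",robot.current_finger_gap()*85)
    robot.move_to([X,Y,H],o)
    robot.line_to([X,Y,z+.006],velocity=.15)
    hit=robot.line_to([X,Y,z-.004],velocity=.02,f_stop=5)
    print("placed hit",hit,"dz",robot.current_tool_pos()[2]-z, "gap",robot.current_finger_gap()*85)
    fingers.gripper_to(.7)
    robot.line_to([X,Y,H],velocity=.2)
    print("t",robot.current_time_s())
E
python3 - <<'E'
from act import *
for yaw in (90,-90):
    for n in PK: 
        for p in (PK[n],(*DST[n],.03)): print(yaw,n,np.round(p,3),np.round(robot.inverse_kinematics(list(p),[180,0,yaw]) if robot.inverse_kinematics(list(p),[180,0,yaw]) is not None else [0],0))
E
```

```text
90 cap [0.659 0.078 0.032] [-35.  47.  46.  82. -35.  66.  16.]
90 cap [ 0.497 -0.041  0.03 ] [-38.  33.  55. 110. -33.  54.  33.]
90 bolt [0.658 0.009 0.043] [-29.  45.  45.  82. -33.  66.  21.]
90 bolt [0.495 0.023 0.03 ] [-36.  28.  41. 110. -23.  51.  17.]
90 nut [ 0.653 -0.048  0.03 ] [-22.  45.  41.  83. -31.  64.  25.]
90 nut [0.494 0.086 0.03 ] [-39.  27.  35. 109. -20.  50.   6.]
90 sleeve [ 0.65  -0.11   0.041] [-20.  47.  48.  82. -36.  67.  33.]
90 sleeve [0.492 0.15  0.03 ] [-44.  28.  33. 107. -19.  51.  -2.]
-90 cap [0.659 0.078 0.032] [ 25.  55. -62.  79.  49.  74. 141.]
-90 cap [ 0.497 -0.041  0.03 ] [ -43.   38.   65.  110.  -41.   59. -140.]
-90 bolt [0.658 0.009 0.043] [ -37.   54.   64.   83.  -49.   74. -149.]
-90 bolt [0.495 0.023 0.03 ] [ 40.  38. -62. 108.  40.  59. 141.]
-90 nut [ 0.653 -0.048  0.03 ] [ -32.   55.   64.   84.  -50.   73. -143.]
-90 nut [0.494 0.086 0.03 ] [ 32.  39. -62. 107.  40.  59. 134.]
-90 sleeve [ 0.65  -0.11   0.041] [ -27.   54.   64.   82.  -49.   74. -138.]
-90 sleeve [0.492 0.15  0.03 ] [-25.  25.   8. 106.  -4.  49. 165.]
```

Yaw 90 works. Candidates (top view): the dark dishes in the strip at (228,153) cap, (262,151) bolt, (295,154) nut, (329,152) sleeve; the turquoise dish (159,133) is a look-alike, left alone. The overlay crop confirms the choice. Sleeve first.

Run:
```python
from act import *
go("sleeve",90)
for n in ("top","scene"): cv2.imwrite(f"pics/{n}1.png",cv2.resize(vision.grab_frame(n)[:,:,::-1],(768,576)))
```

```text
down False
sleeve gap mm -0.46236503142521373 [ 0.65057657 -0.11235411  0.0460316 ]
gap lifted -0.48126115263508457
placed hit False dz -0.004046961463113834 gap -0.28045740048146217
t 9.8333
```

View pics/scene1.png

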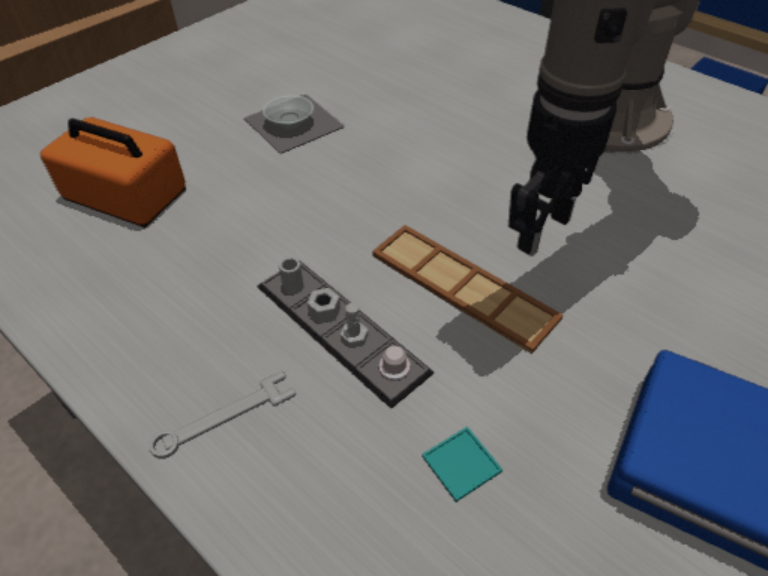

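Run:
```python
from act import *
p=robot.current_tool_pos();print(p,robot.current_eef_rot(),robot.current_finger_gap(),robot.current_contact_force(),robot.tip_reach,robot.current_joint_positions())
for n in ("top","scene"):
    im=cv2.imread(f"pics/{n}1.png")
    tips=[np.array(p)+[0,0,0],np.array(p)+[.03,0,-.017],np.array(p)+[-.03,0,-.017]]
    q=(proj(n,np.array(tips))+.5)*1.5;print(n,q)
    for a in q: cv2.circle(im,tuple(int(v) for v in a),4,(0,0,255),-1)
    cv2.imwrite(f"pics/{n}1m.png",im)
```

```text
[0.49061644 0.15052702 0.13833342] [-1.79813012e+02  4.39947854e-02  9.00035844e+01] 0.6938142595074936 [-0.37455176  0.5143645  -0.53174359] 0.017 [-66.65607029  29.42723819  66.53702116 101.17839303 -28.82208225
  69.03190311   8.09343299]
top [[269.37514056 365.07802011]
 [271.87636681 337.31846607]
 [271.94156286 391.74062678]]
scene [[541.41720654 245.41539412]
 [524.00236343 270.18340525]
 [553.1980411  242.47008397]]
```

View pics/scene1m.png

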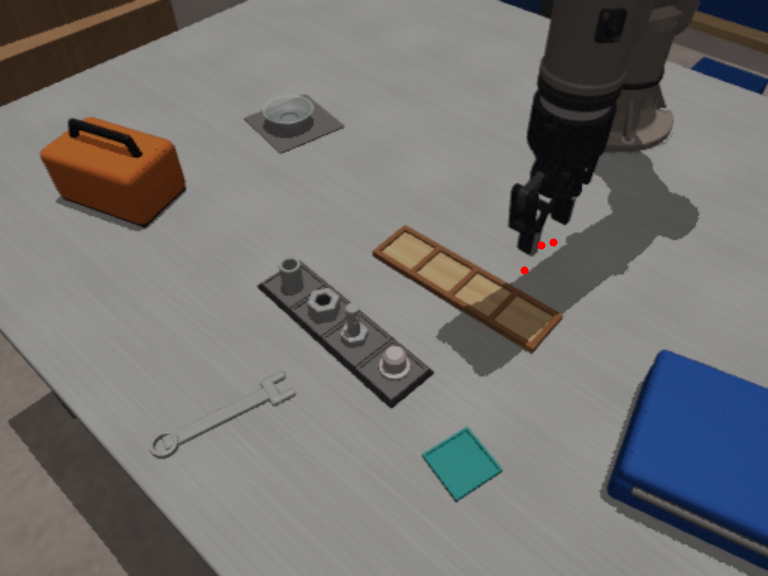

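View pics/top1m.png

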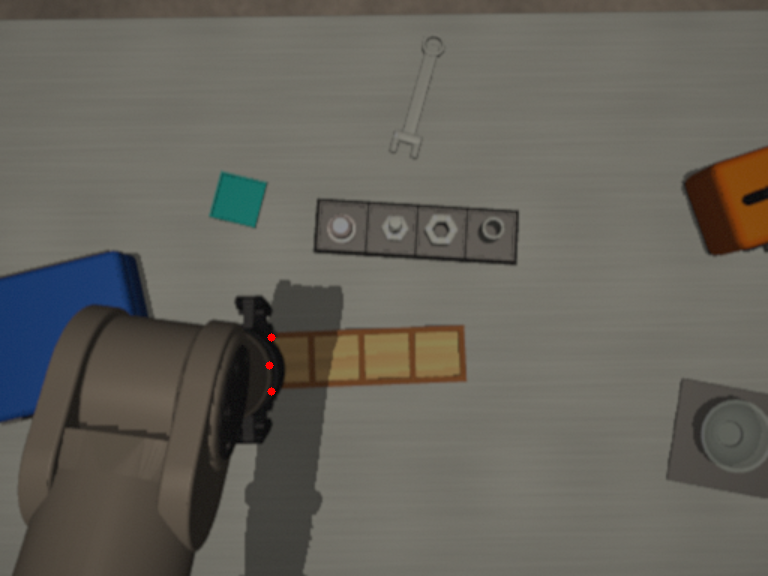

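Run:
```python
from act import *
np.set_printoptions(precision=4,suppress=True)
print(robot.current_tool_pos(),robot.current_dq())
robot.pause(.3)
ims={n:vision.grab_frame(n)[:,:,::-1] for n in ("top","scene")}
for n in ims: cv2.imwrite(f"pics/{n}2.png",ims[n])
print(robot.current_tool_pos(),robot.current_joint_positions(),robot.current_time_s())
a=cv2.resize(ims["top"][180:310,130:230],None,fx=4,fy=4,interpolation=cv2.INTER_CUBIC)
b=cv2.resize(ims["scene"][80:210,310:410],None,fx=4,fy=4,interpolation=cv2.INTER_CUBIC)
cv2.imwrite("pics/c2.png",cv2.convertScaleAbs(np.hstack([a,b]),alpha=1.8,beta=20))
```

```text
[0.4906 0.1505 0.1383] [ 0.2575  0.3263 -0.0595 -0.0529  0.1618  0.0227  0.0269]
[0.492  0.1504 0.1398] [-66.6644  29.3696  66.6279 101.0438 -28.8004  69.0476   8.0858] 10.3333
```

View pics/c2.png

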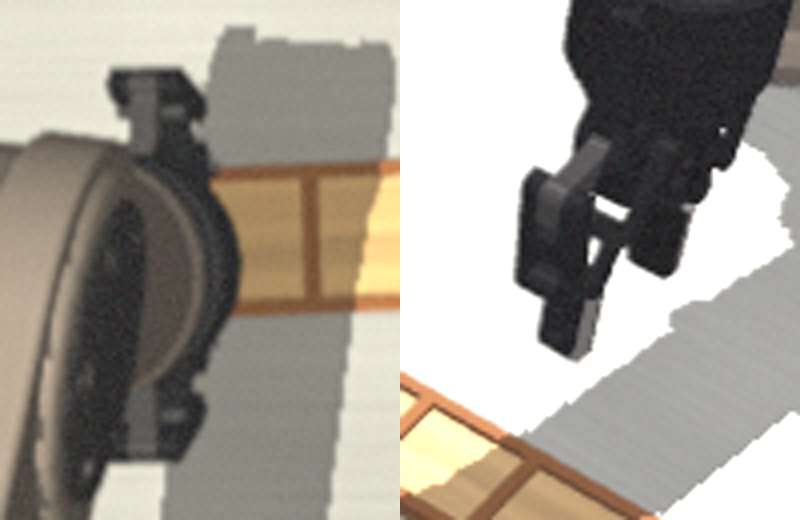

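Run:
```python
from act import *
np.set_printoptions(precision=4,suppress=True)
robot.move_to([.65,-.1103,.14],[180,0,90]); fingers.gripper_to(0); robot.pause(.2)
ims={n:vision.grab_frame(n)[:,:,::-1] for n in ("top","scene")}
for n in ims: cv2.imwrite(f"pics/{n}3.png",ims[n])
p=robot.current_tool_pos();print(p,robot.current_eef_rot(),robot.current_time_s())
out=[]
for n in ims:
    q=proj(n,np.array([p,p+np.array([0,0,-.017])]))
    print(n,q); x0,y0=(q[1]-50).astype(int)
    c=cv2.resize(ims[n][y0:y0+110,x0:x0+100],None,fx=4,fy=4,interpolation=cv2.INTER_CUBIC)
    c=cv2.convertScaleAbs(c,alpha=1.8,beta=20)
    cv2.circle(c,tuple(int(v) for v in (q[1]-[x0,y0]+.5)*4),3,(0,0,255),-1);print(x0,y0)
    out.append(c)
cv2.imwrite("pics/c3.png",np.hstack(out))
```

```text
[ 0.65   -0.1104  0.14  ] [-179.998     0.001    89.9925] 12.3917
top [[336.9633 143.6293]
 [335.1767 145.3855]]
285 95
scene [[186.7891 140.7907]
 [188.0467 147.8915]]
138 97
```

View pics/c3.png

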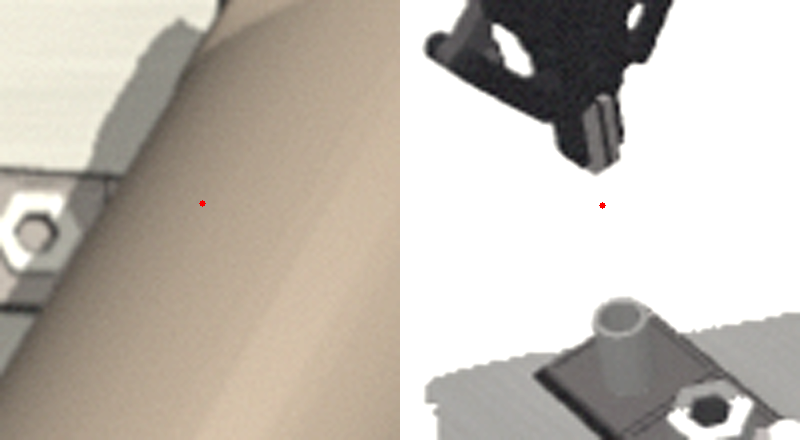

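Run:
```python
from act import *
np.set_printoptions(precision=4,suppress=True)
robot.move_to([.57,-.11,.08],[180,0,90]);robot.pause(.1)
robot.line_to([.57,-.11,.03],velocity=.12)
h=robot.line_to([.57,-.11,-.015],velocity=.03,f_stop=5)
p=robot.current_tool_pos();print(h,p,robot.current_contact_force())
im=vision.grab_frame("scene")[:,:,::-1]
cv2.imwrite("pics/scene4.png",im)
q=proj("scene",np.array([[.57,-.11,0],[p[0],p[1],p[2]-.017]]));print(q)
x0,y0=(q[0]-[65,85]).astype(int)
c=cv2.resize(im[y0:y0+110,x0:x0+130],None,fx=5,fy=5,interpolation=cv2.INTER_CUBIC)
c=cv2.convertScaleAbs(c,alpha=1.6,beta=20)
cv2.circle(c,tuple(int(v) for v in (q[0]-[x0,y0]+.5)*5),2,(0,0,255),-1);print(x0,y0)
cv2.imwrite("pics/c4.png",c)
robot.line_to([.57,-.11,.06],velocity=.2);print(robot.current_time_s())
```

```text
True [ 0.5699 -0.11   -0.0084] [-0.7721  0.2864  4.114 ]
[[224.2625 172.1566]
 [225.1179 180.3611]]
159 87
15.25
```

View pics/c4.png

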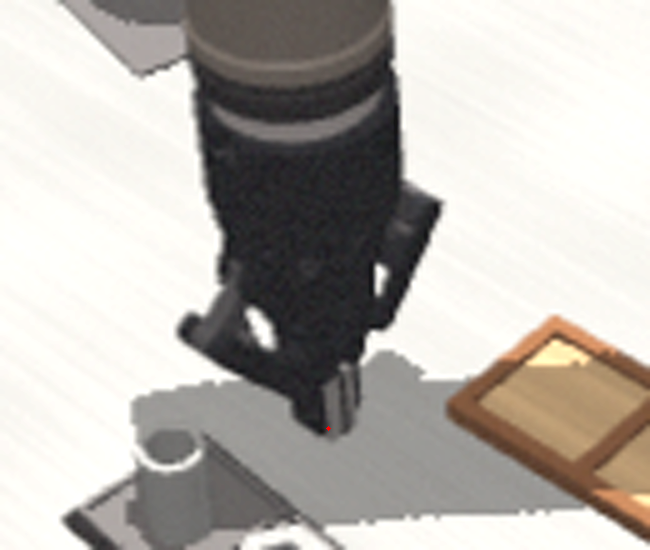

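The jaws closed just above the sleeve. The touch test shows the fingertips are about 25 mm higher than reported (contact at TCP z = -8.4 mm, not +17), and xy is right. I'm correcting z and going again.

```bash
python3 - <<'E'
s=open('act.py').read()
s=s.replace("o=[180,0,yaw];x,y,z=PK[name]","o=[180,0,yaw];x,y,z=PK[name];z-=.025")
s=s.replace("    fingers.gripper_to(0,60)\n","    robot.pause(.25)\n    fingers.gripper_to(0,60)\n").replace("H=.14","H=.11")
s=s.replace('''    robot.move_to([X,Y,H],o)
''','''    if robot.current_finger_gap()*85<5: print("MISSED"); return
    robot.move_to([X,Y,H],o)
''').replace("    hit=","    robot.pause(.2)\n    hit=")
open('act.py','w').write(s)
E
python3 - <<'E'
from act import *
go("sleeve",90)
for n in ("top","scene"): cv2.imwrite(f"pics/{n}5.png",cv2.resize(vision.grab_frame(n)[:,:,::-1],(768,576)))
E
```

```text
down False
sleeve gap mm 26.172585568272535 [ 0.65053948 -0.11046325  0.01684813]
gap lifted 25.994208093255352
placed hit True dz -0.00022823834373094515 gap 25.94567704607035
t 21.6833
```

View pics/scene5.png

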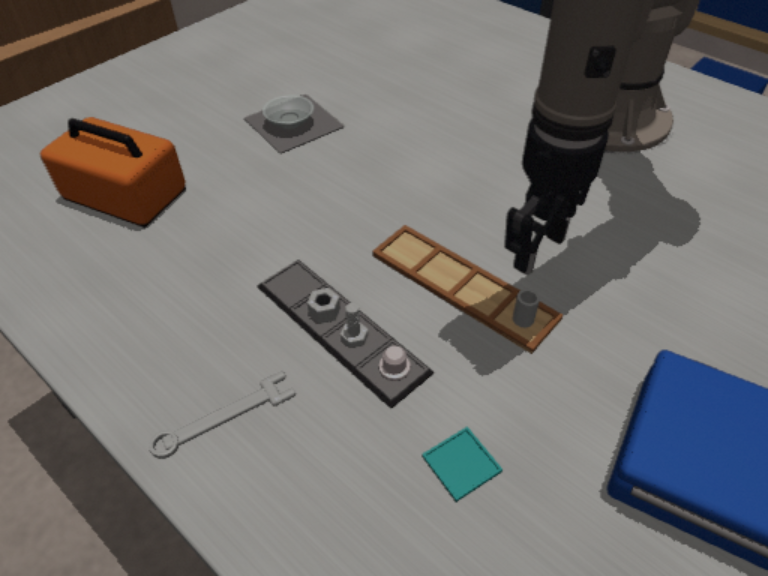

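The sleeve stands in the leftmost pocket, at about (526,308). Next: nut, bolt, cap.

Run:
```python
from act import *
go("nut",90)
for n in ("scene",): cv2.imwrite(f"pics/{n}6.png",cv2.resize(vision.grab_frame(n)[:,:,::-1],(768,576)))
```

```text
down False
nut gap mm 34.13798784310595 [ 0.65342621 -0.04848145  0.00540124]
gap lifted 34.69868224389207
placed hit True dz -0.00019470957624608334 gap 34.58139141629923
t 28.275
```

View pics/scene6.png

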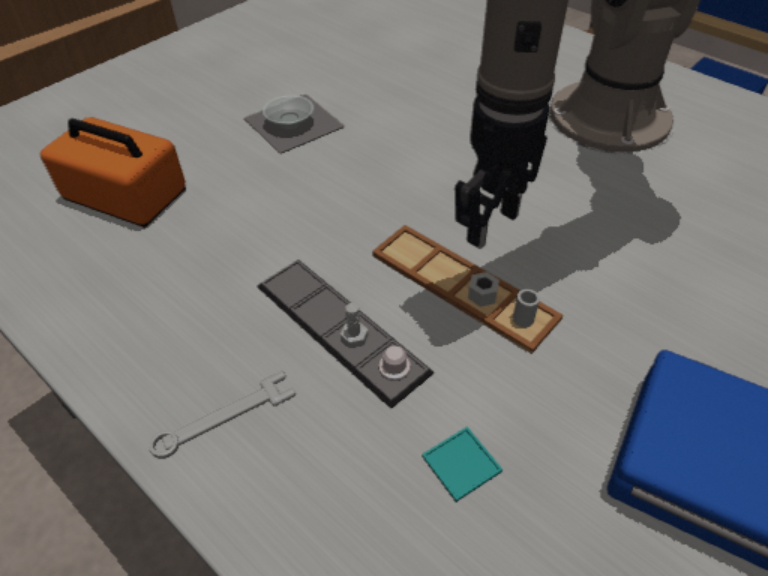

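Run:
```python
from act import *
go("bolt",90)
for n in ("scene",): cv2.imwrite(f"pics/{n}7.png",cv2.resize(vision.grab_frame(n)[:,:,::-1],(768,576)))
```

```text
down False
bolt gap mm 14.67786381091939 [0.65816778 0.00926866 0.01835325]
gap lifted 14.810138573410297
placed hit True dz -0.0007810034188943278 gap 14.158135985621358
t 34.3667
```

View pics/scene7.png

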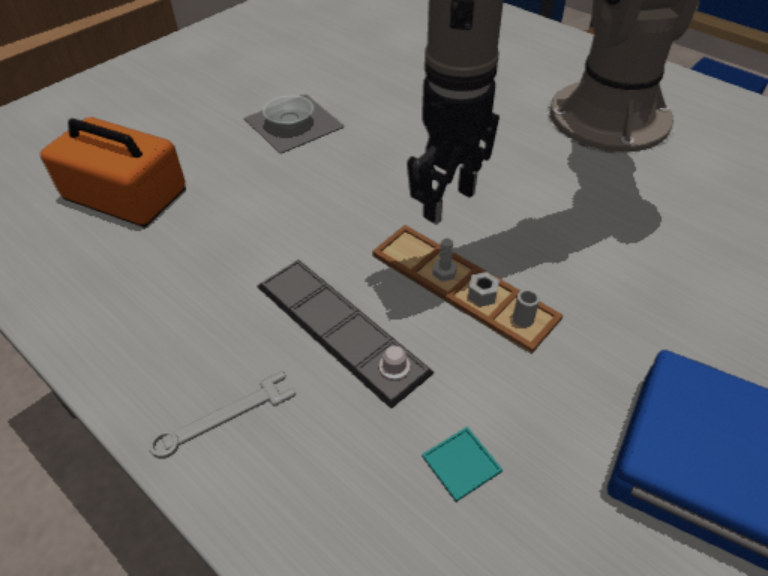

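The nut and bolt are upright in their pockets, at about (483,289) and (445,260). The cap is last; then I'll retreat and check.

Run:
```python
from act import *
go("cap",90)
robot.move_to([.42,-.28,.20],[180,0,90]); robot.pause(.2)
for n in ("scene","top"): cv2.imwrite(f"pics/{n}8.png",vision.grab_frame(n)[:,:,::-1])
from ov import *
print(robot.current_time_s())
tray=(.4945,.0545,1.45);L=[]
for o in (-.096,-.032,.032,.096): L.append(rect(tray[0],tray[1],.006,.056,.056,tray[2],o))
D=DST;L+=[circ(*D["cap"],.012,.019),circ(*D["cap"],.038,.010),circ(*D["bolt"],.018,.015),circ(*D["bolt"],.064,.008),hexa(*D["nut"],.030,.036,0),circ(*D["sleeve"],.050,.014)]
for cam,(x0,y0,x1,y1),k in (("top",(160,205,325,270),4.5),("scene",(235,140,385,240),4.5)):
    im=cv2.imread(f"pics/{cam}8.png")[y0:y1,x0:x1]
    im=cv2.convertScaleAbs(cv2.resize(im,None,fx=k,fy=k,interpolation=cv2.INTER_CUBIC),alpha=1.4)
    for p in L: cv2.polylines(im,[np.round((proj(cam,p)+.5-[x0,y0])*k).astype(int)],False,(0,255,0),1,cv2.LINE_AA)
    cv2.imwrite(f"pics/ov8_{cam}.png",im)
```

```text
down False
cap gap mm 25.39499449753013 [0.65954606 0.07828012 0.0073135 ]
gap lifted 25.337521187176154
placed hit True dz -0.00027283780726141543 gap 25.630325018401134
t 40.6417
41.9833
```

View pics/ov8_scene.png

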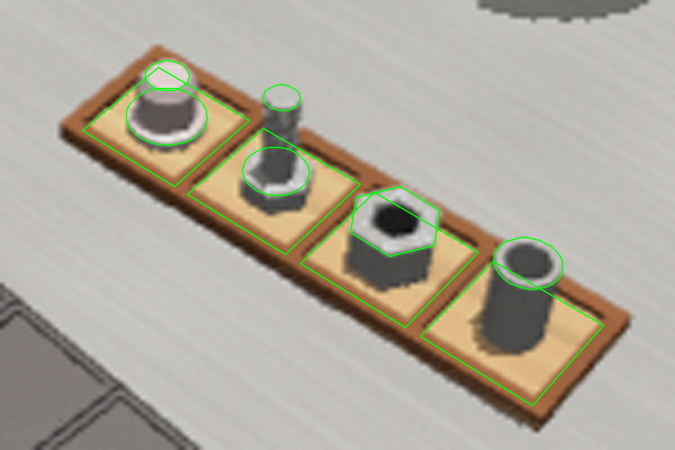

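View pics/ov8_top.png

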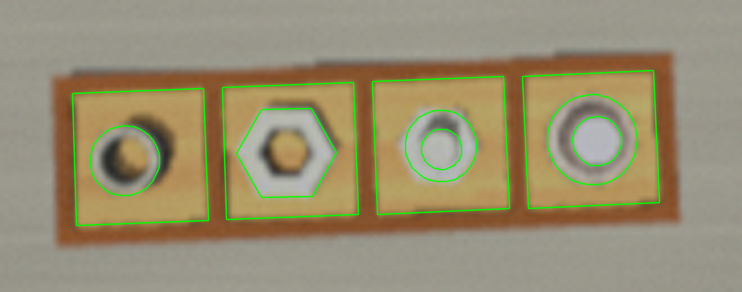

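Both views show the parts upright and centred, in the order sleeve, nut, bolt, cap from left to right.

```bash
python3 -c "
from station import workorder,robot
print(workorder.close_job(),robot.current_time_s())"
```

```text
the job is handed in; nothing more can be done
the job is handed in; nothing more can be done
```

The four parts are in the tray in reverse order and the job is handed in. On the strip they stood cap, bolt, nut, sleeve from the left. In the tray they now stand sleeve, nut, bolt, cap.

- **Final check:** the last pictures from both cameras show every part upright, within about 2 mm of its pocket centre. The gripper had let go and moved clear. The last clock reading was 42.0 s, and the turquoise dish was never touched.
- **Failed first grasp:** the jaws shut just above the sleeve without moving it. A touch on the table put the fingertips about 25 mm higher than the reported TCP and the stated tip reach say. I lowered all commanded heights by 25 mm, and after that each part was gripped on the first try.
- **Gap readings:** with a part gripped, the gap scaled to the 85 mm opening came out 1 to 3 mm below the part's size. I put this down to that scaling being approximate.

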